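# Turn the kiln flag over from drying to ready

## Task

The pots for the blue kiln have dried: on the blue stand, press the white thumb tab down with the fingertips so that the flag stands up, then push the flag over its pivot until it lies fully flat on the other side, orange face up. Do not pinch the flag or its tab between the fingers, and do not lift, tip or push the stand away. Leave the yellow stand's flag and the pottery and tools around as they are.

Things in the scene. Friction and masses are not known exactly. Their poses are not given: they have to be found in the camera images.
- blue_stand: blue flag stand, the one to work on; loose, about 1.2 kg: blue base 130 (x) x 110 (y) x 22 mm, two posts 106 mm high, inner faces at y = +-38 mm, holding a level pivot along y, 90 mm above the table. Origin: centre of the underside, z up; x points away from the robot at yaw 0 (yaw up to +-40 degrees). Below the pivot the space between the posts is free for 54 mm of width
- blue_pivot (a point): middle of the pivot line of the blue stand, 90 mm above the table, axes as the stand
- blue_flag (a joint): flag angle, rad. 0: flag level on the +x (far) side of the pivot, grey face up, white tab level on the -x (near) side. pi/2: flag straight up, tab down. pi: flag level on the -x (near) side, orange face up. Stops at 0 and pi. Starts at 0 to 0.3. Friction hinge (0.04 N m): it stays where it is left; turning takes about 2 N at the tab
- blue_flag_edge (a point): middle of the free edge of the flag, 62 mm from the pivot line. The flag is a flat plate 6 mm thick, 66 mm wide, from 4 to 62 mm from the pivot, grey on one face, orange on the other; turns with the joint
- blue_tab (a point): point on the white thumb tab, 35 mm from the pivot line on the opposite side from the flag. The tab is 26 mm wide, 6 mm thick, reaches 45 mm from the pivot and is rigid and in line with the flag: pressing it down raises the flag
- yellow_stand: yellow flag stand, same shape, to be left alone; loose, about 1.2 kg: yellow base 130 (x) x 110 (y) x 22 mm, two posts 106 mm high, inner faces at y = +-38 mm, holding a level pivot along y, 90 mm above the table. Origin: centre of the underside, z up; x points away from the robot at yaw 0 (yaw up to +-40 degrees). Below the pivot the space between the posts is free for 54 mm of width
- yellow_pivot (a point): middle of the pivot line of the yellow stand, 90 mm above the table, axes as the stand
- yellow_flag (a joint): flag angle, rad. 0: flag level on the +x (far) side of the pivot, grey face up, white tab level on the -x (near) side. pi/2: flag straight up, tab down. pi: flag level on the -x (near) side, orange face up. Stops at 0 and pi. Starts at 0 to 0.3. Friction hinge (0.04 N m): it stays where it is left; turning takes about 2 N at the tab
- yellow_flag_edge (a point): middle of the free edge of the flag, 62 mm from the pivot line. The flag is a flat plate 6 mm thick, 66 mm wide, from 4 to 62 mm from the pivot, grey on one face, orange on the other; turns with the joint
- yellow_tab (a point): point on the white thumb tab, 35 mm from the pivot line on the opposite side from the flag. The tab is 26 mm wide, 6 mm thick, reaches 45 mm from the pivot and is rigid and in line with the flag: pressing it down raises the flag
- pot_grey: grey lidded clay pot, 90 mm across, 76 mm tall, loose, to be left alone; origin at the centre of its underside
- pot_terracotta: terracotta lidded pot, 84 mm across, 70 mm tall, loose, to be left alone; origin at the centre of its underside
- cup: grey open clay cup, 72 mm across, 65 mm tall, loose, to be left alone; origin at the centre of its underside
- bowl: terracotta bowl, 120 mm across, 50 mm tall, loose, to be left alone; origin at the centre of its underside
- mug: buff mug with a handle, 74 mm across, 70 mm tall, loose, to be left alone; origin at the centre of its underside
- brush: hand brush lying flat, along its x axis, loose, to be left alone; origin near its middle on the table
- spatula: wooden-handled spatula lying flat, along its x axis, loose, to be left alone; origin near its middle on the table
Not all that is in view belongs to the job. Of the things shaped like the blue_stand, the blue one is meant.

How it is judged:
On the way, in this order (a step that is already met when the one before it is completed fails the run):
1. the tab of the blue stand is pressed by the fingers and its flag has risen past 26 degrees (value of joint blue_flag between 0.45 and 2 rad and contact force between the fingers and blue_flag above 0.3 N and distance between the grasp point and blue_tab below 0.06 m), for 0.05 s.
2. the flag has been pushed over and lies flat on the other side (value of joint blue_flag above 2.97 rad), for 0.2 s.
At the end, for the whole second after the job is handed in: The blue stand's flag lies flat on the near side, orange up (joint above 2.97 rad, at rest), the blue stand upright on the table within 50 mm of its starting place, and the yellow stand, its flag and every bystander within 30 mm of where they started (value of joint blue_flag above 2.97 rad and velocity of joint blue_flag between -0.1 and 0.1 rad/s and angle between blue_stand's own z axis and vertical below 0.05 rad and height (world z) of blue_stand below 0.01 m and distance of blue_stand from where it was at the start of the episode below 0.05 m and linear speed of blue_stand below 0.02 m/s and distance of each of yellow_flag_edge, yellow_stand, pot_grey, pot_terracotta, cup, bowl, mug, brush, spatula from where it was at the start of the episode below 0.03 m); the robot touches nothing.
It fails at once if the blue stand is shifted more than 50 mm, tipped, or lifted (distance of blue_stand from where it was at the start of the episode above 0.05 m or angle between blue_stand's own z axis and vertical above 0.3 rad or height (world z) of blue_stand above 0.015 m).
It fails at once if the flag or its tab is pinched between the fingers (contact force between the fingers and blue_flag above 15 N and x of the grasp point in the frame of blue_tab between -0.012 and 0.1 m and y of the grasp point in the frame of blue_tab between -0.035 and 0.035 m and z of the grasp point in the frame of blue_tab between -0.008 and 0.008 m).
It fails at once if the yellow stand or its flag is moved more than 30 mm (distance of any of yellow_stand, yellow_flag_edge from where it was at the start of the episode above 0.03 m).
It fails at once if a pot, cup, bowl, mug, brush or spatula is moved more than 30 mm or lifted (distance of any of pot_grey, pot_terracotta, cup, bowl, mug, brush, spatula from where it was at the start of the episode above 0.03 m).
It also fails if it takes over 42 s, if anything falls off the work surface, if the arm or the gripper's body presses on something with over 40 N, if the wrist force passes 120 N, or if a joint passes its speed limit or range.

## Robot

A 6-joint arm with a two-finger parallel gripper is mounted at the origin on the work surface. World frame = base frame: x ahead of the robot, y to its left, z up, the work surface at z = 0. Lengths are in m, angles in rad, forces in N, time in s.
With the tool pointing down it reaches from about 0.325 to 0.9 m from the base axis. Payload 6.1 kg.
Tool frame: the origin (TCP) lies midway between the tips of the shut fingers; the grasp point (between the pads) lies 19 mm behind it; y points along the fingers, x is the direction in which the jaws open and shut, and the axes are right-handed (so a half turn about y gives the same grasp; the last joint's range is limited). The gripper opens to 85 mm and grips with 20 to 120 N. Pads are 22 mm wide; open, the fingers measure 114 mm over their backs; the gripper's body (76 mm by 85 mm) begins 54 mm behind the grasp point. The pads swing forward as they close: fully open they stand 13 mm farther back than shut.
Start: joints at [-1.402, 0.22, 1.526, -0, 1.395, -0.126], TCP at [0.182, -0.598, 0.231] pointing down, gripper open.
Joint ranges: [-2.98, 2.98], [-0.91, 2.08], [0.09, 2.57], [-1.24, 4.39], [0.2, 2.65], [-2.68, 2.68]. Speed limits (rad/s): [2.57, 2.57, 3.01, 3.14, 3.14, 3.14].

## Interface

Orientations are given as a unit quaternion [x, y, z, w].
In Python, from rig import * gives the robot as it stands. Calls block until the motion is done:
- reach(position, orientation): joint-space move of the TCP to a pose.
- servo_line(position, orientation=None, rate=0.15, f_stop=None): straight line of the TCP; orientation=None keeps the orientation; rate is the mean speed in m/s. With f_stop (N) it stops when the force on the tool has changed by that much, and returns True; else False.
- set_joints(angles): joint-space move.
- gripper_to(opening): opening from 0.0 (shut) to 1.0 (fully open); the grip force is fixed at half the most; returns when the fingers have stopped.
- pause(seconds).
- ik(position, orientation): joint angles nearest the present ones, or None.
- state(): the state.
- read_camera(name): name is "scene" or "side" or "wrist"; returns a dict with "pixels" (400x640x3 uint8, red, green, blue), "depth" (400x640 float32, m along the optical axis (not along the pixel's ray), 0 where there is no reading), "camera_matrix" (3x3 intrinsics, pixels), "k1" (the pictures are not rectified: a ray, as slopes to the right and down, at radius r is drawn at 1 + k1 r^2 times it, then the intrinsics apply), "extrinsics" (4x4, takes a point from world to camera coordinates). Camera axes: x right, y down, z forward; pixel columns grow to the right and rows downward; lengths in m; the calibration is good to about 2 mm. A picture is of the moment at which its call begins.
A pose or a line that the arm cannot do raises MotionError and nothing moves.
- finish_job(): hands the job in, once; it reports no verdict.
The state is a dict: "t": time; "joint_pos": joint angles; "qvel": joint speeds; "effort": joint torques, N m; "tcp_pos": TCP position; "orientation": TCP orientation; "force": force on the tool from outside, world axes, zero at the start; "torque": the same for the moment, N m; "gripper_width": opening from 0.0 (shut) to 1.0 (fully open).
Only numpy, scipy, OpenCV 4.12 (cv2) and the standard library are available. Lean on these libraries where they do the work, as an engineer would, in place of code of your own. Each camera call takes 0.05 s, during which the arm holds its last target. There are 200 camera calls.

## Working session

There is one attempt and no reset: what is moved stays moved. The work goes in short steps, each a Python script; the robot and the scene stay as the last script left them, time stands still between calls to the robot, and variables do not carry over. Pictures are saved under pics/ and viewed, about 8 in all and at most 12, crops included, and the job is handed in when it is done.

```bash
mkdir -p pics; cat > h.py <<'E'
from rig import *
import numpy as np, cv2
def snap(cam,name):
    c=read_camera(cam); np.savez(''+name+'.npz',**{k:np.array(v) for k,v in c.items()})
    cv2.imwrite(f'pics/{name}.png',c['pixels'][:,:,::-1]); return c
def world(c,u,v,d=None):
    K=np.array(c['camera_matrix']);E=np.array(c['extrinsics'])
    p=cv2.undistortPoints(np.array([[[u,v]]],float),K,np.array([float(c['k1']),0,0,0]))[0,0]
    z=d if d else float(c['depth'][int(round(v)),int(round(u))])
    return E[:3,:3].T@(np.array([p[0]*z,p[1]*z,z])-E[:3,3])
E
python3 - <<'E'
from h import *
a=snap('scene','s0');b=snap('side','d0')
print(state()['t'],a['k1'])
cv2.imwrite('pics/both.png',cv2.resize(np.vstack([a['pixels'],b['pixels']])[:,:,::-1],(480,600)))
E
```

```text
0.1 -0.07305869514265802
```

View pics/s0.png

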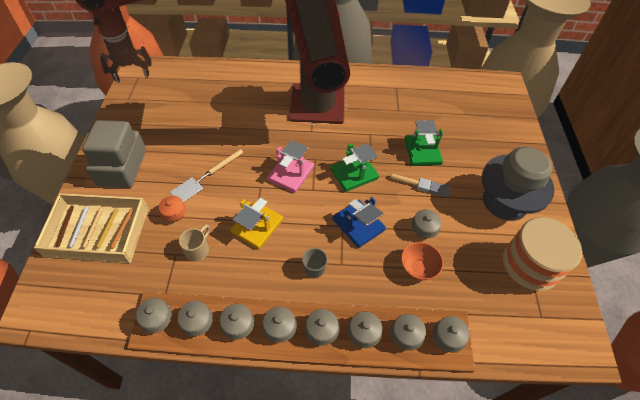

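View pics/d0.png

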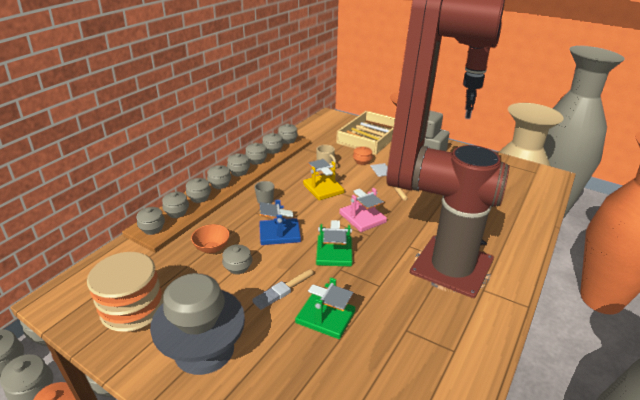

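Scene view: there are five stand-like things: pink (290,170), green (355,170), green (424,150), yellow (257,225) and blue (358,222). By the description I choose blue (358,222), which is also at (280,228) in the side view. Next is a close crop with depth points.

```bash
python3 - <<'E'
from h import *
c=dict(np.load('s0.npz'));d=dict(np.load('d0.npz'))
a=cv2.resize(c['pixels'][185:255,315:400],None,fx=7,fy=7,interpolation=cv2.INTER_CUBIC)
cv2.imwrite('pics/crop.png',a[:,:,::-1])
# all-pixel cloud around the stand, blue mask
for n,c,(v0,v1,u0,u1) in (('scene',c,(185,255,315,400)),('side',d,(190,255,245,310))):
    P=[];C=[]
    for v in range(v0,v1):
        for u in range(u0,u1):
            if c['depth'][v,u]>0: P.append(world(c,u,v));C.append(c['pixels'][v,u])
    P=np.array(P);C=np.array(C,int); hsv=cv2.cvtColor(C.astype(np.uint8)[None],cv2.COLOR_RGB2HSV)[0].astype(int)
    bl=(hsv[:,0]>100)&(hsv[:,0]<130)&(hsv[:,1]>130)
    top=bl&(P[:,2]>.012)&(P[:,2]<.032)
    print(n,bl.sum(),'z',np.percentile(P[bl,2],[5,50,95]))
    r=cv2.minAreaRect(P[bl&(P[:,2]<.03)&(P[:,2]>-.01)][:,:2].astype(np.float32));print('base rect',r)
    hi=bl&(P[:,2]>.085); print('posts',hi.sum(),P[hi].round(3)[::4].tolist())
    w=(hsv[:,1]<60)&(hsv[:,2]>150)&(P[:,2]>.05);print('white',w.sum(),P[w].mean(0).round(3) if w.any() else '')
    g=(hsv[:,1]<60)&(hsv[:,2]<150)&(P[:,2]>.07);print('grey',g.sum(),P[g].mean(0).round(3) if g.any() else '')
    for m,nm in((w,'w'),(g,'g'),(w|g,'wg')):
        if m.sum()>5:
            q=P[m]-P[m].mean(0);U,S,V=np.linalg.svd(q,full_matrices=False);print(nm,S,V.round(3).tolist(),P[m].min(0).round(3),P[m].max(0).round(3))
E
```

```text
scene 970 z [0.01628571 0.02273035 0.08735442]
base rect ((0.541742205619812, 0.15431243181228638), (0.13032174110412598, 0.111351877450943), 39.22820281982422)
posts 59 [[0.512, 0.184, 0.111], [0.511, 0.19, 0.104], [0.516, 0.19, 0.106], [0.507, 0.178, 0.087], [0.513, 0.171, 0.089], [0.521, 0.191, 0.097], [0.549, 0.115, 0.085], [0.563, 0.117, 0.101], [0.564, 0.114, 0.097], [0.569, 0.125, 0.105], [0.573, 0.128, 0.106], [0.565, 0.133, 0.09], [0.567, 0.136, 0.087], [0.574, 0.127, 0.087], [0.577, 0.136, 0.086]]
white 116 [0.531 0.147 0.091]
grey 355 [0.563 0.172 0.102]
w [0.24618482 0.12704155 0.01930386] [[0.851, 0.448, 0.276], [0.476, -0.878, -0.042], [-0.224, -0.168, 0.96]] [0.5   0.121 0.077] [0.602 0.196 0.113]
g [0.43732218 0.36687036 0.04770591] [[0.544, -0.837, -0.068], [-0.814, -0.505, -0.287], [-0.206, -0.212, 0.955]] [0.503 0.047 0.071] [0.676 0.217 0.115]
wg [0.58703817 0.45614365 0.05192194] [[0.758, 0.586, 0.285], [0.62, -0.784, -0.037], [-0.202, -0.204, 0.958]] [0.5   0.047 0.071] [0.676 0.217 0.115]
side 919 z [0.01146254 0.02426132 0.08546954]
base rect ((0.5369594097137
[... 186 characters left out ...]
98], [0.551, 0.13, 0.093], [0.547, 0.125, 0.088], [0.508, 0.188, 0.109], [0.508, 0.189, 0.106], [0.51, 0.191, 0.102], [0.509, 0.172, 0.087], [0.504, 0.184, 0.093], [0.528, 0.194, 0.086]]
white 114 [0.524 0.153 0.092]
grey 217 [0.561 0.173 0.104]
w [0.22659074 0.17140087 0.03664385] [[-0.007, 0.982, 0.188], [-0.972, 0.038, -0.233], [-0.236, -0.185, 0.954]] [0.499 0.123 0.079] [0.566 0.208 0.109]
g [0.36134687 0.28874389 0.05428937] [[-0.636, 0.77, 0.039], [-0.747, -0.603, -0.28], [0.192, 0.207, -0.959]] [0.503 0.049 0.07 ] [0.672 0.213 0.116]
wg [0.51613524 0.41828225 0.06600331] [[-0.828, -0.485, -0.281], [0.522, -0.85, -0.069], [0.205, 0.204, -0.957]] [0.499 0.049 0.07 ] [0.672 0.213 0.116]
```

View pics/crop.png

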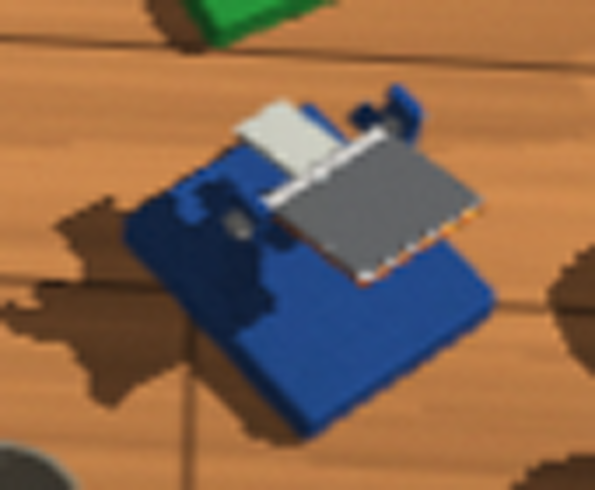

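The crop confirms blue: the flag is up about 16° (grey face up) on the far side and the tab is on the near side. Both cameras agree on the base: 130×111 mm, yaw about 39°, centre about (0.540, 0.156). Next I check IK for the planned path, with shut fingers, the jaw axis along the stand's y, and the tool leaning back for the press.

```bash
cat >> h.py <<'E'
from scipy.spatial.transform import Rotation as R
C=np.array([.540,.156]); YAW=np.deg2rad(39.2)
RS=R.from_euler('z',YAW)
def P(x,z,y=0): p=RS.apply([x,y,0]); return [C[0]+p[0],C[1]+p[1],z]
def Q(tilt,flip):
    t=np.deg2rad(tilt); d=np.array([np.sin(t),0,-np.cos(t)]); j=np.array([0,flip,0.])
    M=np.array([j,d,np.cross(j,d)]).T
    return (RS*R.from_matrix(M)).as_quat().tolist()
E
python3 - <<'E'
from h import *
s=state(); print(R.from_quat(s['orientation']).as_matrix().round(2).tolist())
for f in(1,-1):
    for tl,x,z in((25,-.038,.2),(25,-.038,.06),(25,-.022,.052),(0,.065,.2),(0,.065,.125),(0,-.045,.094)):
        q=ik(P(x,z),Q(tl,f)); print(f,tl,x,z,None if q is None else np.round(q,2))
E
```

```text
[[0.29, -0.0, 0.96], [-0.96, 0.0, 0.29], [-0.0, -1.0, 0.0]]
1 25 -0.038 0.2 [-0.09 -0.28  2.14  0.36  1.   -2.5 ]
1 25 -0.038 0.06 [-0.09 -0.05  2.24  0.48  0.69 -2.68]
1 25 -0.022 0.052 [-0.06  0.    2.21  0.49  0.66 -2.66]
1 0 0.065 0.2 [ 0.2   0.24  1.57 -0.    1.34 -2.06]
1 0 0.065 0.125 [ 0.2   0.31  1.63 -0.    1.21 -2.06]
1 0 -0.045 0.094 [ 0.1   0.12  1.92 -0.    1.11 -2.16]
-1 25 -0.038 0.2 [-0.09 -0.28  2.14  0.36  1.    0.64]
-1 25 -0.038 0.06 [-0.09 -0.05  2.24  0.48  0.69  0.46]
-1 25 -0.022 0.052 [-0.06  0.    2.21  0.49  0.66  0.48]
-1 0 0.065 0.2 [ 0.2   0.24  1.57 -0.    1.34  1.08]
-1 0 0.065 0.125 [ 0.2   0.31  1.63 -0.    1.21  1.08]
-1 0 -0.045 0.094 [ 0.1   0.12  1.92 -0.    1.11  0.98]
```

```bash
python3 - <<'E'
from h import *
q=Q(25,-1)
s=state(); p=list(s['tcp_pos']); 
gripper_to(0.0)
servo_line([p[0],p[1],.32])
reach(P(-.04,.26),q)
servo_line(P(-.038,.115),rate=.15)
print(state()['t'],np.round(state()['force'],1))
r=servo_line(P(-.038,.070),rate=.04,f_stop=10); s=state();print(r,np.round(s['tcp_pos'],3),P(-.038,.07),np.round(s['force'],1))
if not r:
    r=servo_line(P(-.038,.060),rate=.04,f_stop=10); s=state();print(r,np.round(s['tcp_pos'],3),np.round(s['force'],1))
a=snap('scene','s1');b=snap('side','d1')
i=np.hstack([cv2.resize(a['pixels'][165:255,300:400],(400,360)),cv2.resize(b['pixels'][170:260,230:330],(400,360))])
cv2.imwrite('pics/p1.png',i[:,:,::-1]); print(s['t'])
E
```

```text
5.525 [ 0.  -0.1 -0.2]
False [0.51  0.132 0.07 ] [np.float64(0.5105521094292412), np.float64(0.13198288649873566), 0.07] [-0.6  0.3  0.5]
False [0.51  0.132 0.059] [ 0.8 -0.6 -0.6]
7.2
```

View pics/p1.png

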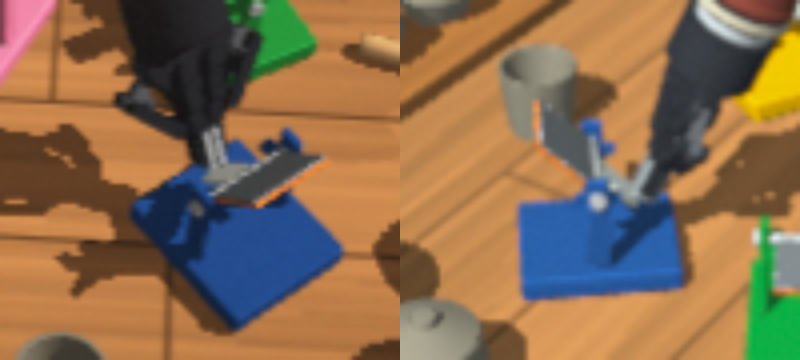

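The flag has risen to about 45°, with the tip on the tab and the stand in place. I continue with the sweep under the pivot, then retreat and check.

```bash
python3 - <<'E'
from h import *
r=servo_line(P(-.022,.052),rate=.04,f_stop=10); s=state();print(r,np.round(s['tcp_pos'],3),np.round(s['force'],1))
servo_line(P(-.055,.07),rate=.1)
servo_line(P(-.08,.21),rate=.2)
a=snap('scene','s2');b=snap('side','d2')
i=np.hstack([cv2.resize(a['pixels'][165:255,300:400],(400,360)),cv2.resize(b['pixels'][170:260,230:330],(400,360))])
cv2.imwrite('pics/p2.png',i[:,:,::-1]); print(s['t'])
E
```

```text
False [0.523 0.142 0.052] [0.2 0.5 0.3]
7.9
```

View pics/p2.png

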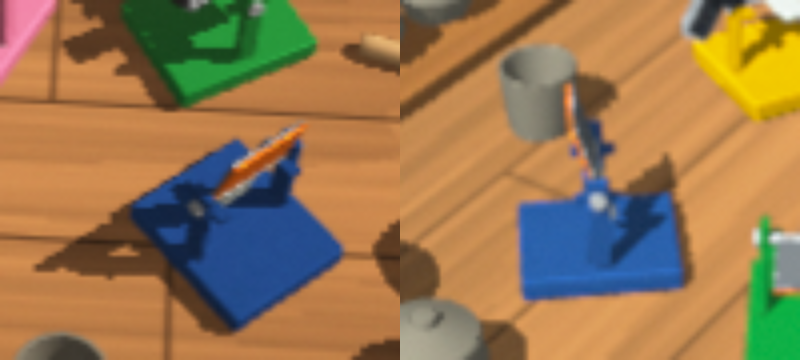

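The flag stands at about 75° and the stand has not moved. Next I push it over from the far side.

```bash
python3 - <<'E'
from h import *
q=Q(0,-1)
servo_line(P(-.06,.26),rate=.2)
reach(P(.075,.26),q)
servo_line(P(.07,.128),rate=.15)
for x,z,f in((-.01,.126,15),(-.03,.118,15),(-.045,.105,15),(-.047,.092,8)):
    r=servo_line(P(x,z),rate=.06,f_stop=f); s=state();print(r,np.round(s['tcp_pos'],3),np.round(s['force'],1))
    if r: break
print(s['t'])
pause(.3)
servo_line(P(-.047,.26),rate=.15)
servo_line(P(-.25,.28),rate=.3)
a=snap('scene','s3');b=snap('side','d3')
i=np.hstack([cv2.resize(a['pixels'][165:255,300:400],(400,360)),cv2.resize(b['pixels'][170:260,230:330],(400,360))])
cv2.imwrite('pics/p3.png',i[:,:,::-1]); print(state()['t'])
for n,c,(v0,v1,u0,u1) in (('scene',a,(185,255,315,400)),('side',b,(190,255,245,310))):
    W=[];B=[]
    for v in range(v0,v1):
        for u in range(u0,u1):
            r,g,bb=map(int,c['pixels'][v,u])
            if c['depth'][v,u]>0:
                p=world(c,u,v)
                if r>1.5*bb and .065<p[2]<.16: W.append(p)
                if bb>1.5*r and bb>1.3*g and -.01<p[2]<.03: B.append(p)
    W=np.array(W); l=RS.inv().apply(W-np.array([*C,0])); k=(abs(l[:,0])<.08)&(abs(l[:,1])<.03); l=l[k]
    sl=np.polyfit(l[:,0],l[:,2],1);print(n,len(l),l.min(0).round(3),l.max(0).round(3),'slope',np.rad2deg(np.arctan(sl[0])),'z0',sl[1])
    print(cv2.minAreaRect(np.array(B)[:,:2].astype(np.float32)))
E
```

```text
False [0.532 0.15  0.126] [-0.2  0.1 -0.4]
False [0.516 0.137 0.118] [0.2 0.1 1.1]
False [0.505 0.127 0.105] [-0.9 -0.7 -0.4]
True [0.505 0.126 0.093] [-2.  -0.2  9.5]
14.35
16.85
scene 335 [-0.065 -0.03   0.087] [-0.003  0.03   0.099] slope -0.0704531788549043 z0 0.09373418138306006
((0.5408119559288025, 0.15465426445007324), (0.13164275884628296, 0.1103939488530159), 39.38715362548828)
side 198 [-0.063 -0.03   0.09 ] [-0.003  0.03   0.1  ] slope 0.5153435983870999 z0 0.09565182784302056
((0.537276566028595, 0.15826354920864105), (0.12777358293533325, 0.11270250380039215), 39.57377243041992)
```

View pics/p3.png

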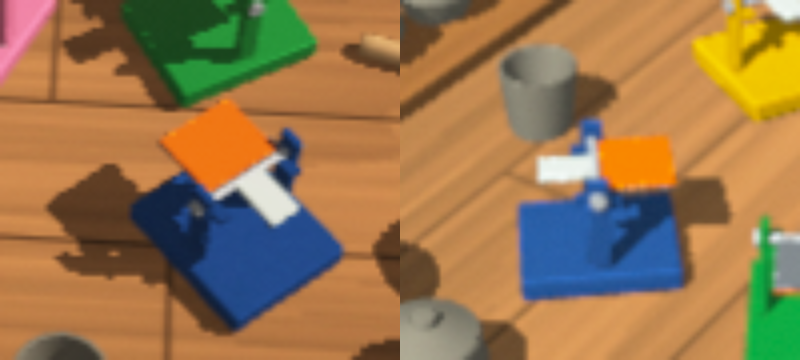

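The flag lies flat on the near side, orange face up, with a slope under 0.6° in both cameras. The stand has not moved and the arm is clear, so I hand it in.

```bash
python3 -c "
from h import *
a=np.load('s0.npz')['pixels'].astype(int);b=np.load('s3.npz')['pixels'].astype(int)
for n,(u,v) in dict(yellow=(257,225),mug=(193,243),potT=(171,208),cup=(315,262),bowl=(421,262),potG=(426,222),brush=(420,184),spat=(205,175)).items():
    print(n,abs(a[v-15:v+15,u-20:u+20]-b[v-15:v+15,u-20:u+20]).mean().round(2))
finish_job()"
```

```text
yellow 2.36
mug 2.25
potT 2.3
cup 1.95
bowl 1.92
potG 2.24
brush 2.46
spat 38.07
the job is handed in; nothing more can be done
```

```bash
python3 -c "
import numpy as np,cv2
a=np.load('s0.npz')['pixels'];b=np.load('s3.npz')['pixels']
cv2.imwrite('pics/sp.png',cv2.resize(np.hstack([a[130:220,150:260],b[130:220,150:260]]),None,fx=3,fy=3)[:,:,::-1])"
```

```text
(no output)
```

View pics/sp.png

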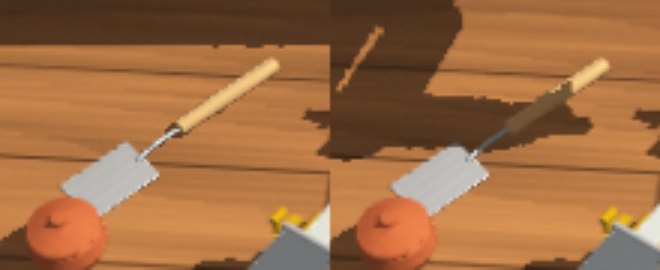

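The blue stand's flag now lies flat on the near side, orange face up, and I have handed the job in; no verdict was reported.

- **What I did:** With the fingers shut, I pressed the white tab down and swept it under the pivot, which raised the flag to about 75°. I then pushed the flag over from the far side and pressed it onto its stop with 9.5 N. The arm was clear of everything by about 17 s.
- **Flag:** Both cameras show it level, with a slope of 0.5° or less, at about 94 mm high.
- **Blue stand:** It had moved about 1 mm by the same camera's before and after views, and its yaw was unchanged.
- **Everything else:** The yellow stand, pots, cup, bowl, mug and brush look the same before and after in the scene view. The comparison flagged the spatula, but the picture shows only the arm's shadow over it, and it has not moved.
- **Not measured:** Finger contact on the tab showed only as forces under 1 N, close to sensor noise. I take step 1 as met because the flag rose while the fingertip was seen on the tab.

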